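Put a fresh cartridge in the worktop water filter and seat its tank

ROBOT

A 7-joint arm with a two-finger parallel gripper is mounted at the origin on a cart in front of the work surface, level with it; the furniture and walls round the work are solid. World frame = base frame: x ahead of the robot, y to its left, z up, the work surface at z = 0. Lengths are in mm, angles in rad, forces in N, time in s.
With the tool pointing down it reaches from about 400 to 875 mm from the base axis. Payload 4.4 kg.
Tool frame: the origin (TCP) lies midway between the tips of the shut fingers; the grasp point (between the pads) lies 19 mm behind it; z points along the fingers, y is the line along which they close (so a half turn about z gives the same grasp; the last joint's range is limited). The gripper opens to 85 mm and grips with 20 to 120 N. Pads are 22 mm wide; open, the fingers measure 114 mm over their backs; the gripper's body (76 mm by 85 mm) begins 54 mm behind the grasp point. The pads swing forward as they close: fully open they stand 13 mm farther back than shut.
Start: joints at [-1.281, 0.628, 0.038, 1.517, -0.027, 0.996, -0.02], TCP at [226.398, 609.312, 231.313] pointing down, gripper open.
Joint ranges: [-3.06, 3.06], [-0.37, 2.12], [-1.25, 1.32], [0.18, 2.47], [-1.1, 4.24], [0.23, 1.98], [-2.94, 2.94]. Speed limits (rad/s): [2.57, 2.57, 3.14, 3.14, 3.14, 3.14, 3.14].

INTERFACE

Orientations are given as [roll, pitch, yaw] about the fixed x, y, z axes, in that order (R = Rz(yaw) Ry(pitch) Rx(roll)).
In Python, from cell import readout, optics, order gives the robot as it stands.
- The arm moves only by the shell command python3 -m jog 'ROWS'. ROWS is a JSON object of lists of equal length, an entry for each row: "claw": the opening, from 0 (shut) to 1 (fully open); "xyz": the shift along the tool's x, y, z each as a share of 0.1 m, from -1 to 1, a list of three; "twist": the turn, a rotation vector about the tool's x, y, z each as a share of 180 degrees, from -1 to 1, a list of three. A call has 1 to 12 rows; each row shifts and turns the commanded pose from where the row before left it, along the tool's axes as they then stand; what a row does not reach is not made up. A row lasts 1/8 s, in which the tool goes at most 62.5 mm and 10.7 degrees, less where a joint would pass 70% of its speed; a pose out of reach is approached as far as the arm can. A call with a number of a shift or a turn outside -1 to 1 is refused whole. A call with a gripper value outside its range is refused whole. The fingers move at their own pace and stop on an object; the grip force is fixed at half the most. Time passes only in rows, so rows that do not move let the fingers close. It gives the time, the measured TCP pose, the force, the opening and the grip force at its end, in the units of the state.
- readout.read_state(): the state, without advancing time (a new reading comes with each control period).
- optics.get_image(name): name is "side" or "top"; returns a dict with "color" (400x640x3 uint8, red, green, blue), "fovy" (degrees; the focal length in pixels is half the picture's height over the tangent of half this angle, whatever the lens; pixels are square), "cx", "cy" (the principal point, pixels), "k1" (the pictures are not rectified: a ray, as slopes to the right and down, at radius r is drawn at 1 + k1 r^2 times it, then the intrinsics apply), "view" (4x4, takes a point from world to camera coordinates). Camera axes: x right, y up, looking along -z (the intrinsics and any distortion apply to the point x, -y, -z); pixel columns grow to the right and rows downward; lengths in mm; the calibration is good to about 2 mm. A picture is of the moment at which its call begins. There is no depth.
- order.finish_job(): hands the job in; it is judged then, once.
Trained networks look in the newest picture that a camera, given by its name, has taken for a name from the list of things; names that differ only in an ending like _2 or _b are one class to them, and where a whole thing is asked for, a point or a joint stands for the part that bears it (a point fixed in the world has none). Each returns a list of dicts, best first, with "score" (0 to 1); they miss things now and then, are a little off and sometimes report something else, mostly with a low value. They report only what shows in the picture. A call takes as long as a camera call. They do not tell look-alikes from the thing itself.
- optics.boxes_of(camera, label): "rect" ([left, top, width, height] in pixels, round what is visible of it).
The state is a dict: "clock": time; "qpos": joint angles; "qd": joint speeds; "tau": joint torques, N m; "eef_pos": TCP position; "tool_rot": TCP orientation; "force": force on the tool from outside, world axes, zero at the start; "torque": the same for the moment, N m; "width": finger opening in mm; "gripper_force": force on a finger pad.
Only numpy, scipy, OpenCV 4.12 (cv2) and the standard library are available. Lean on these libraries where they do the work, as an engineer would, in place of code of your own. Each camera call takes 0.05 s, during which the arm holds its last target. There are 200 camera calls.

TASK

Get the water filter ready: press the release button on the stand so that its drawer pops out, lay the filter cartridge flat in the drawer's pocket, grip upward, and push the drawer home until it clicks and stays shut. Then lower the water tank gently onto the stand's two pegs, pouring lip toward the drawer side, keeping hold of it until it sits fully down and level (do not drop it), and let go. Keep the tank upright throughout and leave the other things on the worktop as they are.

Things in the scene. Friction and masses are not known exactly. Their poses are not given: they have to be found in the camera images.
- stand: the fixed grey stand of the water filter, 136 (x) x 116 (y) x 75 mm high; origin at the centre of its underside, z up; its front (drawer side) faces its own -x. The release button is in the front ledge of its top, at x = -51 mm, y = 0; the pegs stand behind it
- stand_seat (a point): point on the stand's top (75 mm up, at the stand's x = +18 mm, y = 0) where the centre of the tank's underside must come; axes as the stand's. Here stand two steel pegs, 18 mm high with coned tips: a thick one, 20 mm in diameter, at y = +30 mm and a thin one, 14 mm, at y = -30 mm
- drawer (a joint): how far the drawer is out, m: 0 shut and latched (as it starts), 0.070 fully out. A weak spring (3 N shut, 1 N out) drives it out; pushed home against 6 to 12 N it goes 2 to 4 mm past 0 to a hard stop, the latch clicks, and it springs back to about 0 and stays
- drawer_pocket (a point): centre of the pocket's floor in the white drawer (moves with it), 9 mm above the worktop; the pocket is 68 mm square, its side and rear walls rise 21 mm above its floor, and it is clear of the stand only when the drawer is fully out. Axes as the stand's
- drawer_front (a point): middle of the outer face of the drawer's front panel (moves with it), 34 mm above the worktop; the panel is 100 mm wide (y), spans 6 to 58 mm above the worktop and faces the stand's -x: push here toward the stand's +x
- release (a joint): how far the round white release button (24 mm in diameter) is pressed, m: 0 up, 0.0085 fully down; the drawer is let go at 0.003 to 0.006; the spring takes 2 N at first and 4 N when fully down
- release_top (a point): centre of the button's top face, 9 mm above the stand's top (84 mm above the worktop) when up; it is pressed straight down
- tank: the closed white water tank, a loose upright box 100 x 100 x 106 mm high plus handle, about 0.45 kg; origin at the centre of its underside, z up. A grey pouring lip sticks out 20 mm from its own -x face, 80 to 96 mm up. Underneath are two sockets 22 mm deep with chamfered mouths: 23 mm wide at its y = +30 mm, 17 mm at y = -30 mm; so it fits one way round only, its axes along the stand's
- tank_handle (a point): centre of the straight grey handle bar across the tank's grey lid, 134 mm above its underside; the bar runs along the tank's y, 78 mm long, 14 mm thick (tank x), 16 mm high; under it are 20 mm of free room above the lid between two posts (58 mm apart)
- cartridge: the loose filter cartridge, a grey disc 60 mm in diameter and 18 mm thick with an upright white grip on top: 40 mm long (its x), 12 mm thick (its y), from 18 to 42 mm above its underside; about 0.12 kg; origin at the centre of its underside, z up. Any turn about the vertical fits the pocket
- sardine_tin: bystander: flat food tin 63 x 105 x 26 mm near the middle of the worktop, origin at the centre of its underside
- keys: bystander: bunch of keys 72 x 116 x 8 mm near the front edge, origin at the centre of its underside
- teaspoon: bystander: teaspoon 130 mm long and 12 mm high near the front edge, origin at the centre of its underside
- clothes_peg: bystander: wooden clothes peg 72 mm long and 12 mm high near the front edge, origin at the centre of its underside
- glass_tumbler: bystander: drinking glass, 77 mm wide, 99 mm high, left of the sink, origin at the centre of its underside
Not all that is in view belongs to the job. There is more than one size of the cartridge; the job needs the largest.

How it is judged:
By the outcome, as a careful person would: the job done as asked, in the order asked, and still so for the second after the job is handed in, with the robot touching nothing.
It also fails if it takes over 72 s, if anything falls off the work surface, if the arm or the gripper's body presses on something with over 40 N, if the wrist force passes 120 N, or if a joint passes its speed limit or range.

## Working session

There is one attempt and no reset: what is moved stays moved. The work goes in short steps, Python scripts to look and compute and a shell command to move; the robot and the scene stay as the last step left them, time stands still between calls to the robot, and variables do not carry over. Pictures are saved under pics/ and viewed, at most 10 in all, crops included, and the job is handed in when it is done.

```bash
mkdir -p pics; ls; cat > h.py <<'E'
import numpy as np, cv2
from cell import readout, optics, order
def K(im):
    h=im["color"].shape[0]; f=h/2/np.tan(np.radians(im["fovy"])/2); return f
def proj(im,p):
    p=np.atleast_2d(p); V=np.array(im["view"]); c=(V[:3,:3]@p.T).T+V[:3,3]
    u=c[:,0]/-c[:,2]; v=-c[:,1]/-c[:,2]; s=1+im["k1"]*(u*u+v*v); f=K(im)
    return np.c_[im["cx"]+f*u*s, im["cy"]+f*v*s]
def ray(im,px):
    f=K(im); d=np.array([(px[0]-im["cx"])/f,(px[1]-im["cy"])/f]); n=d.copy()
    for _ in range(20): n=d/(1+im["k1"]*(n@n))
    V=np.array(im["view"]); R=V[:3,:3]; o=-R.T@V[:3,3]
    return o, R.T@np.array([n[0],-n[1],-1])
def atz(im,px,z):
    o,d=ray(im,px); return o+d*(z-o[2])/d[2]
def save(im,name,crop=None,s=1):
    c=im["color"][:,:,::-1]
    if crop: x,y,w,h=crop; c=c[y:y+h,x:x+w]
    cv2.imwrite("pics/"+name,cv2.resize(np.ascontiguousarray(c),None,fx=s,fy=s,interpolation=cv2.INTER_CUBIC))
E
python3 - <<'E'
from h import *
np.set_printoptions(precision=1,suppress=True)
for n in("top","side"):
    im=optics.get_image(n); save(im,n+"0.png",s=1.25)
    V=np.array(im["view"]); print(n,im["fovy"],im["k1"],-V[:3,:3].T@V[:3,3],V[:3,:3].round(2).tolist())
    for l in("stand","tank","cartridge","drawer","release","sardine_tin","glass_tumbler"):
        print(l,[(round(b["score"],2),[int(x) for x in b["rect"]]) for b in optics.boxes_of(n,l)])
print(readout.read_state())
E
```

```text
pics
top 52.93176089558165 -0.09410330240957376 [ 404.9 -133.2 1190.6] [[0.02, -1.0, 0.01], [0.99, 0.02, 0.16], [-0.16, 0.01, 0.99]]
stand [(0.68, [229, 180, 50, 54])]
tank [(0.71, [354, 177, 51, 49])]
cartridge [(0.74, [274, 260, 14, 12]), (0.7, [357, 240, 16, 16])]
drawer [(0.66, [230, 226, 37, 10])]
release [(0.63, [243, 216, 11, 14])]
sardine_tin [(0.86, [307, 187, 33, 24])]
glass_tumbler [(0.75, [228, 122, 29, 32]), (0.26, [309, 187, 32, 21]), (0.17, [229, 180, 51, 53])]
side 55.48799985056946 -0.08864497360049091 [  30.9 -123.5  804.6] [[-0.02, -1.0, -0.01], [0.78, -0.02, 0.63], [-0.63, 0.01, 0.78]]
stand [(0.7, [225, 195, 61, 60])]
tank [(0.56, [369, 179, 65, 67])]
cartridge [(0.63, [390, 263, 15, 14]), (0.62, [324, 258, 26, 23]), (0.53, [278, 283, 19, 18])]
drawer [(0.8, [229, 239, 42, 17])]
release [(0.39, [243, 225, 11, 21])]
sardine_tin [(0.75, [319, 203, 37, 25]), (0.46, [317, 289, 47, 28])]
glass_tumbler [(0.79, [230, 136, 32, 46]), (0.75, [245, 228, 8, 11])]
{'clock': 0.8, 'qpos': array([-1.3,  0.6,  0. ,  1.5, -0. ,  1. , -0. ]), 'qd': array([ 0.,  0., -0.,  0.,  0.,  0.,  0.]), 'tau': array([  0. , -56.3,   1.2, -19.4,   0. ,   0. ,  -0. ]), 'eef_pos': array([226.4, 609.3, 231.3]), 'tool_rot': array([ 3.1, -0. ,  2.8]), 'force': array([-0. , -0. ,  0.1]), 'torque': array([-0., -0.,  0.]), 'gripper_force': 0.0, 'width': 85.27595028579589}
```

View both.

View pics/top0.png

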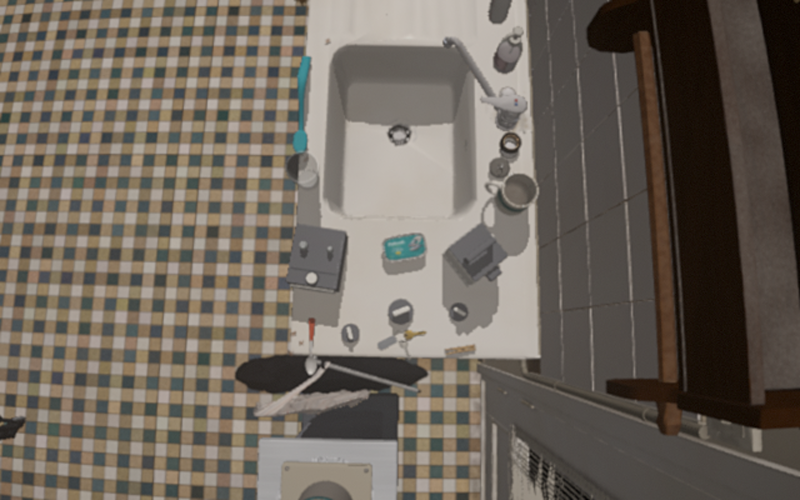

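View pics/side0.png

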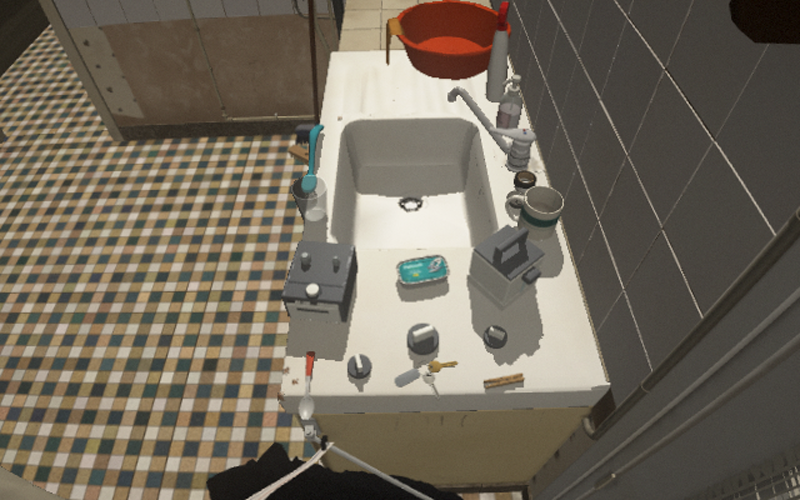

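```bash
python3 - <<'E'
from h import *
im=optics.get_image("side"); save(im,"side1.png",(215,170,225,150),3.5)
im=optics.get_image("top"); save(im,"top1.png",(222,170,190,120),4)
E
```

```text
(no output)
```

View pics/side1.png

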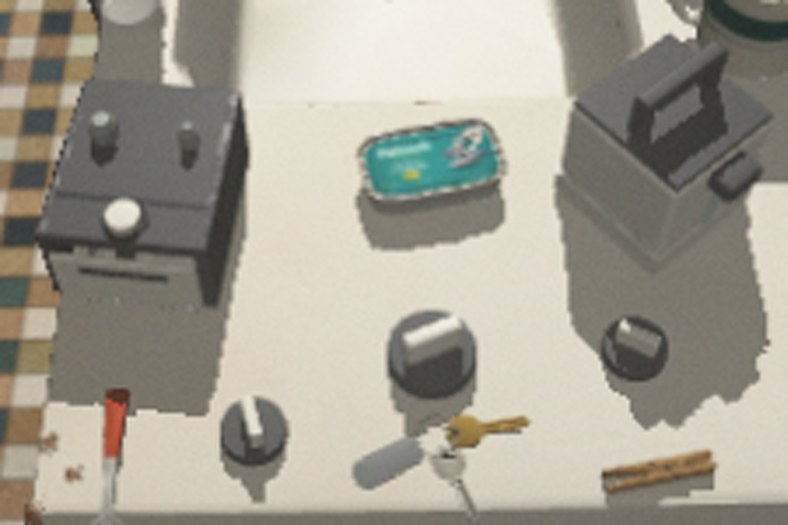

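View pics/top1.png

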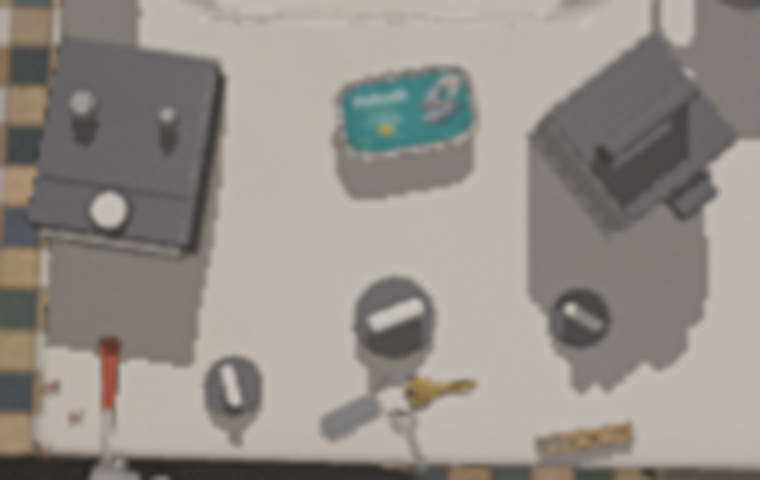

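```bash
cat > fit.py <<'E'
from h import *
from scipy.optimize import least_squares
def S(p): return [(p[0]+.5)/3.5-.5+215,(p[1]+.5)/3.5-.5+170]
def T(p): return [(p[0]+.5)/4-.5+222,(p[1]+.5)/4-.5+170]
def fit(obs,x0,ims,name):
    # obs: (cam, model pt, px)
    def pos(x,m):
        c,s=np.cos(x[2]),np.sin(x[2]); return [x[0]+c*m[0]-s*m[1],x[1]+s*m[0]+c*m[1],m[2]]
    def f(x): return np.concatenate([(proj(ims[c],pos(x,m))[0]-p) for c,m,p in obs])
    for cams in (("side",),("top",),("side","top")):
        o=[q for q in obs if q[0] in cams]
        r=least_squares(lambda x:np.concatenate([(proj(ims[c],pos(x,m))[0]-p) for c,m,p in o]),x0,x_scale=[10,10,.1],loss='soft_l1')
        print(name,cams,r.x[:2].round(1),np.degrees(r.x[2]).round(1),'rms',np.sqrt((r.fun**2).mean()).round(2))
    print(np.reshape(f(r.x),(-1,2)).round(1).tolist())
    return r.x
E
python3 - <<'E'
from fit import *
ims={n:optics.get_image(n) for n in("side","top")}
o=[]
for m,s,t in [((68,58,75),(90,80),(62,38)),((68,-58,75),(240,93),(220,62)),((-68,-58,75),(207,250),(190,253)),((-68,58,75),(38,237),(32,225)),
  ((-51,0,84),(124,216),(109,210)),((18,30,93),(103,114),(83,101)),((18,-30,93),(188,127),(168,114))]:
    o+=[("side",m,S(s)),("top",m,T(t))]
fit(o,[520,80,0],ims,"stand")
o=[]
for m,s,t in [((50,50,106),(574,103),(533,130)),((50,-50,106),(672,37),(658,35)),((-50,-50,106),(773,115),(738,135)),((-50,50,106),(677,187),None),
  ((0,39,142),(640,100),None),((0,-39,142),(717,46),None),((-70,0,96),(735,175),None)]:
    o.append(("side",m,S(s)))
    if t:o.append(("top",m,T(t)))
fit(o,[520,-280,.6],ims,"tank")
o=[("side",(20,0,42),S((460,325))),("side",(-20,0,42),S((406,352))),("top",(20,0,42),T((424,306))),("top",(-20,0,42),T((368,323)))]
fit(o,[400,-150,-1.3],ims,"cart")
for n,px,z in [("side",S((432,353)),9),("top",T((395,318)),9)]: print(atz(ims[n],px,z).round(1))
for n,ctr in (("side",[(254,430),(432,353),(634,347)]),): print([atz(ims[n],S(p),9).round(0).tolist() for p in ctr])
E
```

```text
stand ('side',) [566.6  29.6] -7.5 rms 0.82
stand ('top',) [565.9  29.6] -7.5 rms 0.69
stand ('side', 'top') [566.3  29.6] -7.5 rms 0.77
[[-1.4, -0.7], [-0.2, -0.8], [1.3, -0.7], [0.5, -0.8], [0.4, 0.9], [0.1, -1.0], [-1.0, -0.1], [-1.4, -0.3], [0.2, -0.1], [0.4, 0.2], [-0.2, 1.7], [0.1, 1.0], [0.2, 0.1], [0.1, 1.0]]
tank ('side',) [ 580.  -327.7] 38.0 rms 1.58
tank ('top',) [ 573.3 -325.9] 43.2 rms 1.91
tank ('side', 'top') [ 578.4 -326.8] 38.9 rms 1.83
[[-2.5, -0.4], [1.1, -4.1], [-1.9, -2.1], [-2.3, -2.1], [0.8, -0.1], [0.7, 1.0], [-0.3, 2.2], [-0.3, 1.2], [0.5, -0.4], [3.6, 1.9]]
cart ('side',) [ 444.2 -162.8] -62.4 rms 0.03
cart ('top',) [ 450.  -163.4] -72.2 rms 0.2
cart ('side', 'top') [ 446.6 -163.1] -66.3 rms 0.91
[[0.3, -0.4], [-0.2, -1.5], [-0.7, 0.6], [0.4, 1.8]]
[ 451.2 -163.3    9. ]
[ 448.7 -163.6    9. ]
[[398.0, -46.0, 9.0], [451.0, -163.0, 9.0], [452.0, -299.0, 9.0]]
```

```bash
python3 - <<'E'
from fit import *
ims={n:optics.get_image(n) for n in("side","top")}
def tr(x,m):
    c,s=np.cos(x[2]),np.sin(x[2]); m=np.atleast_2d(m).astype(float); return np.c_[x[0]+c*m[:,0]-s*m[:,1],x[1]+s*m[:,0]+c*m[:,1],m[:,2]]
def box(a,b,c,d,e,f): 
    q=[(a,c),(b,c),(b,d),(a,d),(a,c)]; return [[(*p,e) for p in q],[(*p,f) for p in q]]
a=np.linspace(0,2*np.pi,40)
L=[((566.3,29.6,np.radians(-7.5)),box(-68,68,-58,58,0,75)+[np.c_[-51+12*np.cos(a),12*np.sin(a),a*0+84],np.c_[18+3*np.cos(a),30+3*np.sin(a),a*0+93],np.c_[18+3*np.cos(a),-30+3*np.sin(a),a*0+93]]),
 ((579,-327,np.radians(38.5)),box(-50,50,-50,50,0,106)+box(-7,7,-39,39,126,142)+box(-70,-50,-15,15,80,96)),
 ((448,-163.3,np.radians(-66)),box(-20,20,-6,6,18,42)+[np.c_[30*np.cos(a),30*np.sin(a),a*0+18],np.c_[30*np.cos(a),30*np.sin(a),a*0]])]
out=[]
for n,c,s in(("side",(215,170,225,135),3.4),("top",(222,170,190,120),4)):
    x0,y0,w,h=c; im=cv2.resize(np.ascontiguousarray(ims[n]["color"][y0:y0+h,x0:x0+w,::-1]),None,fx=s,fy=s)
    for x,ls in L:
        for l in ls:
            p=(proj(ims[n],tr(x,l))-[x0,y0]+.5)*s
            cv2.polylines(im,[np.round(p*8).astype(int)],False,(0,0,255),1,cv2.LINE_AA,3)
    cv2.imwrite(f"pics/ov_{n}.png",im[:,:])
    out.append(im)
A=out[0][:, 520:770]; B=out[1][:,500:750]; C=out[0][:,0:260]
h=min(i.shape[0] for i in(A,B,C)); cv2.imwrite("pics/ov.png",np.hstack([A[:h],B[:h],C[:h]]))
E
```

```text
(no output)
```

View pics/ov.png

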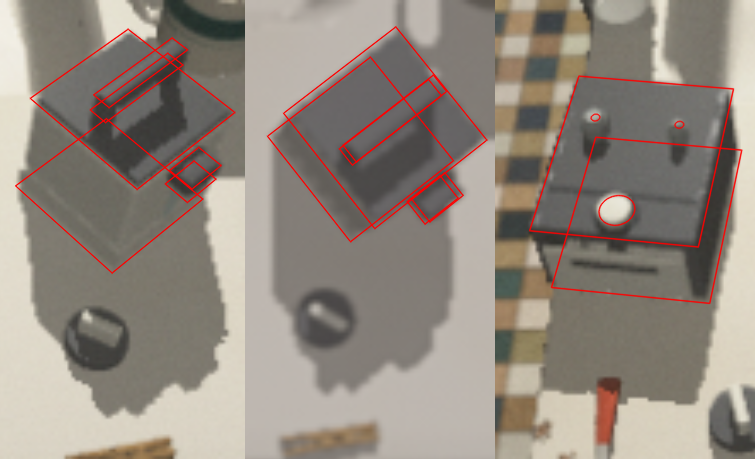

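```bash
cat > plan.py <<'E'
import sys; from h import *
from scipy.spatial.transform import Rotation as Ro
def plan(t,yaw=None):
    s=readout.read_state(); R=Ro.from_euler('xyz',s["tool_rot"])
    print("t",s["clock"],"pos",s["eef_pos"].round(1),"rot",np.degrees(s["tool_rot"]).round(1),"F",np.round(s["force"],1),"w",round(s["width"],1),"q",s["qpos"].round(2))
    if yaw is not None:
        R2=Ro.from_euler('xyz',[np.pi,0,np.radians(yaw)]); print("twist/180 total",((R.inv()*R2).as_rotvec()/np.pi).round(3)); R=R2
    print("shift/100 total after turn",(R.inv().apply(np.array(t)-s["eef_pos"])/100).round(3))
if __name__=="__main__":
    a=[float(v) for v in sys.argv[1:]]; plan(a[:3],a[3] if len(a)>3 else None)
E
python3 plan.py 515.7 36.3 110 113
python3 - <<'E'
from fit import *
im=optics.get_image("side")
for p in [(117,392),(112,460),(105,515)]: print(atz(im,S(p),5).round(0))
E
```

```text
t 1.1 pos [226.4 609.3 231.3] rot [180.   -0.  159.6] F [-0.2 -0.3  0.6] w 85.6 q [-1.28  0.63  0.04  1.52 -0.03  1.   -0.02]
twist/180 total [-0.    -0.     0.259]
shift/100 total after turn [-6.405  0.424  1.213]
[429.  45.   5.]
[381.  44.   5.]
[344.  45.   5.]
```

```bash
python3 -m jog '{"claw":[0,0,0,0,0,0],"xyz":[[0,0,0],[0,0,0],[0,0,0],[0,0,0],[0,0,0],[-0.6,0.04,0]],"twist":[[0,0,0.052],[0,0,0.052],[0,0,0.052],[0,0,0.052],[0,0,0.051],[0,0,0]]}'
python3 -m jog '{"claw":[0,0,0,0,0,0,0,0,0,0,0],"xyz":[[-0.58,0.04,0],[-0.58,0.04,0],[-0.58,0.04,0],[-0.58,0.04,0],[-0.58,0.04,0],[-0.58,0.04,0.1],[-0.58,0.04,0.3],[-0.58,0.04,0.3],[-0.58,0.04,0.3],[-0.58,0.02,0.2],[0,0,0]],"twist":[[0,0,0],[0,0,0],[0,0,0],[0,0,0],[0,0,0],[0,0,0],[0,0,0],[0,0,0],[0,0,0],[0,0,0],[0,0,0]]}'
python3 plan.py 515.7 36.3 90 113
```

```text
clock: 1.9
eef_pos: [250.1, 559.3, 230.6]
tool_rot: [3.141, -0.003, 1.979]
force: [1.4, -0.6, -0.4]
width: -0.1
gripper_force: 0.0
clock: 3.28
eef_pos: [512.7, 37.1, 114.2]
tool_rot: [-3.14, 0.003, 1.962]
force: [-0.7, -0.3, -0.2]
width: -0.0
gripper_force: 0.0
t 3.275 pos [512.7  37.1 114.2] rot [-179.9    0.2  112.4] F [-0.7 -0.3 -0.2] w -0.0 q [-0.26  0.62  0.2   2.01 -0.22  0.54  0.49]
twist/180 total [-0.001  0.001 -0.003]
shift/100 total after turn [-0.019  0.025  0.242]
```

```bash
python3 -m jog '{"claw":[0,0,0,0,0],"xyz":[[0,0.025,0.22],[0,0,0.05],[0,0,0.05],[0,0,0.04],[0,0,0.02]],"twist":[[0,0,0],[0,0,0],[0,0,0],[0,0,0],[0,0,0]]}'
```

```text
clock: 3.9
eef_pos: [513.9, 45.2, 77.6]
tool_rot: [3.141, -0.0, 1.973]
force: [-1.7, 2.2, 2.9]
width: -0.0
gripper_force: 1.6
```

```bash
python3 -m jog '{"claw":[0,0,0],"xyz":[[0,0,-0.2],[0,0,-0.2],[0,0,-0.3]],"twist":[[0,0,0],[0,0,0],[0,0,0]]}'; python3 - <<'E'
from h import *
for n in("side","top"):
    optics.get_image(n); print([(round(b["score"],2),np.round(b["rect"],1).tolist()) for b in optics.boxes_of(n,"drawer")])
E
python3 plan.py 448 -163.3 60 113
```

```text
clock: 4.28
eef_pos: [513.5, 44.2, 147.6]
tool_rot: [-3.14, 0.0, 1.972]
force: [-0.2, 0.0, -0.2]
width: 0.1
gripper_force: 0.0
[(0.93, [219.1, 246.5, 53.0, 33.4])]
[(0.82, [227.8, 228.9, 40.3, 32.4])]
t 4.475 pos [514.1  44.5 147.6] rot [179.9   0.  113. ] F [ 0.3 -0.1 -0.6] w -0.2 q [-0.29  0.57  0.22  1.98 -0.21  0.62  0.47]
twist/180 total [ 0.  0. -0.]
shift/100 total after turn [-1.654 -1.421  0.876]
```

```bash
python3 -m jog '{"claw":[0.45,0.45,0.45,0.45,0.45,0.45],"xyz":[[-0.42,-0.36,0],[-0.42,-0.36,0.2],[-0.42,-0.36,0.3],[-0.39,-0.34,0.2],[0,0,0],[0,0,0]],"twist":[[0,0,0],[0,0,0],[0,0,0],[0,0,0],[0,0,0],[0,0,0]]}'
python3 plan.py 448 -163.3 21 113
python3 - <<'E'
from h import *
a=optics.get_image("side"); b=optics.get_image("top")
c=[cv2.resize(np.ascontiguousarray(i["color"][y:y+100,x:x+130,::-1]),None,fx=3,fy=3) for i,x,y in((a,215,215),(b,215,185))]
cv2.imwrite("pics/d.png",np.hstack(c))
E
```

```text
clock: 5.22
eef_pos: [447.3, -162.0, 76.8]
tool_rot: [-3.141, -0.001, 1.972]
force: [1.3, 1.0, 0.3]
width: 38.8
gripper_force: 0.0
t 5.225 pos [ 447.3 -162.    76.8] rot [-1.80e+02 -1.00e-01  1.13e+02] F [1.3 1.  0.3] w 38.8 q [ 0.21  0.65  0.12  2.13 -0.2   0.38  0.89]
twist/180 total [-0. -0. -0.]
shift/100 total after turn [-0.015  0.001  0.558]
```

View pics/d.png

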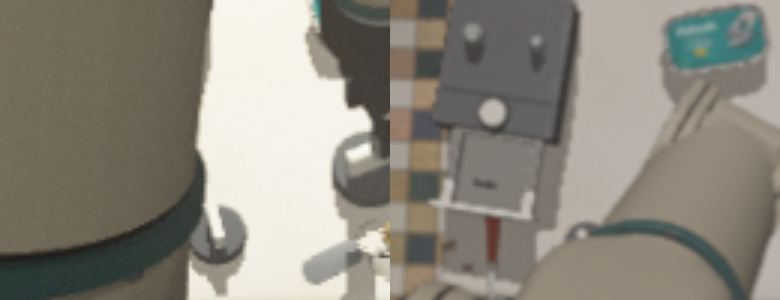

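```bash
python3 -m jog '{"claw":[0.45,0.45,0.45,0.45,0,0,0,0],"xyz":[[0,0,0.3],[0,0,0.2],[-0.01,0,0.06],[0,0,0],[0,0,0],[0,0,0],[0,0,0],[0,0,0]],"twist":[[0,0,0],[0,0,0],[0,0,0],[0,0,0],[0,0,0],[0,0,0],[0,0,0],[0,0,0]]}'
python3 - <<'E'
from h import *
im=optics.get_image("top")
def st(px,z):
    f=[215+(px[0]+.5-390)/3-.5,185+(px[1]+.5)/3-.5]; w=atz(im,f,z); d=w[:2]-[566.3,29.6]; c,s=np.cos(-.1309),np.sin(-.1309)
    return [round(v,1) for v in (c*d[0]+s*d[1],-s*d[0]+c*d[1])]
for n,p,z in [("panelL",(430,207),58),("panelR",(537,218),58),("pk_bl",(455,133),30),("pk_br",(543,143),30),("pk_fl",(450,200),30),("pk_fr",(533,208),30),("standFL",(433,122),75),("standFR",(555,143),75)]: print(n,st(p,z))
E
```

```text
clock: 6.32
eef_pos: [448.9, -163.4, 22.4]
tool_rot: [3.14, 0.001, 1.972]
force: [0.3, 1.2, 6.2]
width: 10.6
gripper_force: 59.6
panelL [np.float64(-144.9), np.float64(48.3)]
panelR [np.float64(-139.6), np.float64(-52.5)]
pk_bl [np.float64(-71.4), np.float64(42.6)]
pk_br [np.float64(-68.1), np.float64(-43.1)]
pk_fl [np.float64(-135.5), np.float64(36.1)]
pk_fr [np.float64(-130.9), np.float64(-43.9)]
standFL [np.float64(-67.1), np.float64(56.0)]
standFR [np.float64(-69.2), np.float64(-59.5)]
```

```bash
python3 -m jog '{"claw":[0,0,0,0],"xyz":[[0,0,-0.3],[0,0,-0.4],[0,0,-0.3],[0,0,0]],"twist":[[0,0,0],[0,0,0],[0,0,0],[0,0,0]]}'
python3 - <<'E'
from h import *
im=optics.get_image("top"); save(im,"dr.png",(222,205,130,75),6)
E
```

```text
clock: 6.88
eef_pos: [449.5, -164.0, 123.5]
tool_rot: [3.138, 0.003, 1.972]
force: [-1.1, 0.5, -1.7]
width: 10.4
gripper_force: 58.9
```

View pics/dr.png

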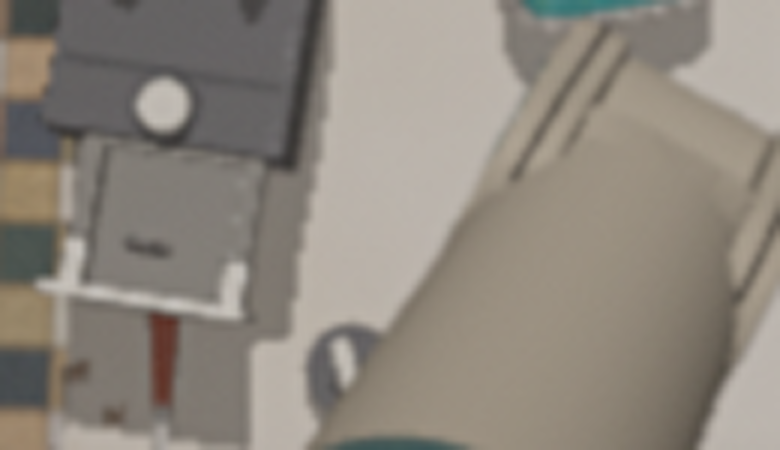

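```bash
cat > st.py <<'E'
from h import *
C=np.array([566.3,29.6]); A=np.radians(-7.5)
def w2s(w): d=np.array(w[:2])-C; return np.array([np.cos(A)*d[0]+np.sin(A)*d[1],-np.sin(A)*d[0]+np.cos(A)*d[1]])
def s2w(x,y): return C+[np.cos(A)*x-np.sin(A)*y,np.sin(A)*x+np.cos(A)*y]
E
python3 - <<'E'
from st import *
im=optics.get_image("top")
for n,p,z in [("out L",(38,292),58),("out R",(240,320),58),("in L",(40,280),58),("in R",(225,305),58),("wallL back",(105,148),30),("wallL fr",(87,282),30),("wallR back",(262,165),30),("wallR fr",(243,270),30),("btn",(163,104),84),("standFL",(45,125),75),("standFR",(292,165),75)]:
    print(n,w2s(atz(im,[222+(p[0]+.5)/6-.5,205+(p[1]+.5)/6-.5],z)).round(1))
print(s2w(-103,0),s2w(-143,0))
E
python3 plan.py 464.2 43 123 172.5
```

```text
out L [-143.8   48.7]
out R [-142.1  -47. ]
in L [-138.1   48.8]
in R [-136.3  -38.9]
wallL back [-70.9  34.6]
wallL fr [-135.6   31.9]
wallR back [-67.6 -41.8]
wallR fr [-118.6  -41.1]
btn [-50.    1.5]
standFL [-67.3  55.8]
standFR [-68.2 -61. ]
[464.18117928  43.0441978 ] [424.52338482  48.26524549]
t 6.975 pos [ 447.8 -163.2  121.4] rot [180.  -0. 113.] F [-0.7 -0.9 -1.6] w 10.6 q [ 0.18  0.57  0.17  2.1  -0.19  0.49  0.89]
twist/180 total [ 0.    -0.    -0.331]
shift/100 total after turn [ 0.107  2.066 -0.016]
```

```bash
python3 -m jog '{"claw":[0,0,0,0,0,0,0,0,0,0,0,0],"xyz":[[0,0,0],[0,0,0],[0,0,0],[0,0,0],[0,0,0],[0,0,0],[0.04,0.5,0],[0.04,0.52,0],[0.03,0.52,0],[0,0.5,0],[0,0,0],[0,0,0]],"twist":[[0,0,-0.055],[0,0,-0.055],[0,0,-0.055],[0,0,-0.055],[0,0,-0.055],[0,0,-0.056],[0,0,0],[0,0,0],[0,0,0],[0,0,0],[0,0,0],[0,0,0]]}'
python3 plan.py 464.2 43 31.5 172.5
```

```text
clock: 8.48
eef_pos: [462.4, 39.9, 120.4]
tool_rot: [-3.141, -0.003, 3.012]
force: [0.8, -0.5, -1.2]
width: 10.6
gripper_force: 59.0
t 8.475 pos [462.4  39.9 120.4] rot [-179.9   -0.2  172.6] F [ 0.8 -0.5 -1.2] w 10.6 q [-0.09  0.55 -0.08  2.12  0.09  0.47  1.21]
twist/180 total [-0.    -0.001  0.001]
shift/100 total after turn [-0.013  0.033  0.889]
```

Lower to just above the floor, then settle.

```bash
python3 -m jog '{"claw":[0,0,0,0,0,0],"xyz":[[-0.01,0.03,0.4],[0,0,0.25],[0,0,0.1],[0,0,0.07],[0,0,0],[0,0,0]],"twist":[[0,0,0],[0,0,0],[0,0,0],[0,0,0],[0,0,0],[0,0,0]]}'
python3 plan.py 464.2 43 31.5 172.5
```

```text
clock: 9.22
eef_pos: [465.4, 42.5, 40.0]
tool_rot: [-3.141, 0.001, 3.011]
force: [3.7, -2.2, -3.3]
width: 10.7
gripper_force: 61.1
t 9.225 pos [465.4  42.5  40. ] rot [-1.800e+02  1.000e-01  1.725e+02] F [ 3.7 -2.2 -3.3] w 10.7 q [-0.12  0.71 -0.05  2.16  0.11  0.27  1.17]
twist/180 total [-0.  0.  0.]
shift/100 total after turn [0.013 0.003 0.085]
```

```bash
python3 -m jog '{"claw":[0,0,0,0],"xyz":[[0,0,0.04],[0,0,0.03],[0,0,0.01],[0,0,0]],"twist":[[0,0,0],[0,0,0],[0,0,0],[0,0,0]]}'
python3 plan.py 464.2 43 31.5 172.5
```

```text
clock: 9.72
eef_pos: [465.5, 43.4, 31.6]
tool_rot: [3.141, 0.001, 3.012]
force: [3.3, 1.1, -0.5]
width: 10.9
gripper_force: 61.1
t 9.725 pos [465.5  43.4  31.6] rot [1.800e+02 1.000e-01 1.726e+02] F [ 3.3  1.1 -0.5] w 10.9 q [-0.12  0.73 -0.05  2.16  0.13  0.25  1.16]
twist/180 total [0. 0. 0.]
shift/100 total after turn [ 0.013 -0.006  0.001]
```

```bash
python3 -m jog '{"claw":[0.4,0.4,0.4,0.4,0.4,0,0,0],"xyz":[[0,0,0],[0,0,0],[0,0,-0.1],[0,0,-0.4],[0,0,-0.4],[0.3,0,0],[0.3,0,0],[0,0,0]],"twist":[[0,0,0],[0,0,0],[0,0,0],[0,0,0],[0,0,0],[0,0,0],[0,0,0],[0,0,0]]}'
python3 plan.py 405 51 118 172.5
python3 - <<'E'
from h import *
a=optics.get_image("side"); b=optics.get_image("top")
c=[cv2.resize(np.ascontiguousarray(i["color"][y:y+100,x:x+100,::-1]),None,fx=4,fy=4) for i,x,y in((a,200,205),(b,205,185))]
cv2.imwrite("pics/e.png",np.hstack(c))
E
```

```text
clock: 10.72
eef_pos: [402.0, 50.9, 122.0]
tool_rot: [-3.14, -0.004, 3.014]
force: [0.3, 0.5, 0.2]
width: 0.3
gripper_force: 0.0
t 10.725 pos [402.   50.9 122. ] rot [-179.9   -0.2  172.7] F [0.3 0.5 0.2] w 0.3 q [-0.14  0.5  -0.08  2.27  0.1   0.38  1.14]
twist/180 total [-0.    -0.001  0.001]
shift/100 total after turn [-0.03   0.005  0.04 ]
```

View pics/e.png

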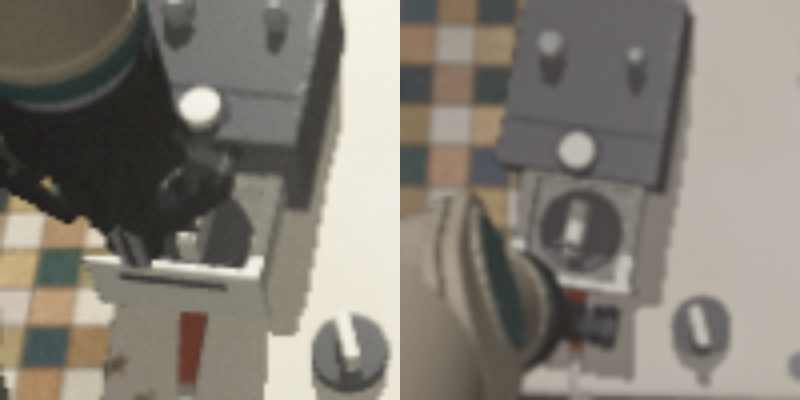

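```bash
python3 -m jog '{"claw":[0,0,0,0,0],"xyz":[[0,0,0.4],[0,0,0.3],[0,0,0.17],[0,0,0],[0,0,0]],"twist":[[0,0,0],[0,0,0],[0,0,0],[0,0,0],[0,0,0]]}'
python3 - <<'E'
from st import *; import plan
p=s2w(-143-11,0); plan.plan([*p,34],172.5); p=s2w(-73-11,0); plan.plan([*p,34],172.5)
E
```

```text
clock: 11.45
eef_pos: [403.7, 46.8, 49.5]
tool_rot: [-3.129, -0.005, 3.011]
force: [0.1, 0.2, 1.6]
width: -0.1
gripper_force: 0.0
t 11.45 pos [403.7  46.8  49.5] rot [-179.3   -0.3  172.5] F [0.1 0.2 1.6] w -0.1 q [-0.04  0.67 -0.22  2.31  0.66  0.23  0.58]
twist/180 total [-0.004 -0.002  0.   ]
shift/100 total after turn [-0.095  0.042  0.155]
t 11.45 pos [403.7  46.8  49.5] rot [-179.3   -0.3  172.5] F [0.1 0.2 1.6] w -0.1 q [-0.04  0.67 -0.22  2.31  0.66  0.23  0.58]
twist/180 total [-0.004 -0.002  0.   ]
shift/100 total after turn [-0.795  0.042  0.155]
```

```bash
python3 -m jog '{"claw":[0,0,0,0,0,0,0],"xyz":[[-0.08,0.03,0.02],[-0.05,0.0,0.08],[-0.1,0,0.05],[-0.1,0,0],[-0.1,0,0],[0,0,0],[0,0,0]],"twist":[[0,0,0],[0,0,0],[0,0,0],[0,0,0],[0,0,0],[0,0,0],[0,0,0]]}'
python3 - <<'E'
from st import *; import plan
p=s2w(-73-11,0); plan.plan([*p,34],172.5); print(w2s(readout.read_state()["eef_pos"]))
E
```

```text
clock: 12.32
eef_pos: [446.1, 44.2, 34.0]
tool_rot: [-3.13, -0.006, 3.012]
force: [-2.3, -0.1, -1.2]
width: -0.0
gripper_force: 0.9
t 12.325 pos [446.1  44.2  34. ] rot [-179.3   -0.3  172.6] F [-2.3 -0.1 -1.2] w -0.0 q [ 0.02  0.73 -0.28  2.2   0.69  0.31  0.58]
twist/180 total [-0.004 -0.002  0.   ]
shift/100 total after turn [-0.37   0.012  0.   ]
[-121.02912172   -1.20039206]
```

Pushing (−2.3 N). Continue, with the last millimetres slow.

```bash
python3 -m jog '{"claw":[0,0,0,0,0,0,0],"xyz":[[-0.1,0.01,0],[-0.1,0,0],[-0.1,0,0],[-0.07,0,0],[-0.03,0,0],[0,0,0],[0,0,0]],"twist":[[0,0,0],[0,0,0],[0,0,0],[0,0,0],[0,0,0],[0,0,0],[0,0,0]]}'; python3 -c "
from st import *; print(w2s(readout.read_state()['eef_pos']))"
```

```text
clock: 13.2
eef_pos: [485.9, 40.0, 33.7]
tool_rot: [-3.129, -0.006, 3.012]
force: [-2.9, -1.4, 0.2]
width: 0.0
gripper_force: 1.4
[-81.02552175  -0.22756496]
```

```bash
python3 -m jog '{"claw":[0,0,0,0],"xyz":[[-0.02,0,0],[-0.02,0,0],[0,0,0],[0,0,0]],"twist":[[0,0,0],[0,0,0],[0,0,0],[0,0,0]]}'; python3 -c "
from st import *; print(w2s(readout.read_state()['eef_pos']))"
```

```text
clock: 13.7
eef_pos: [486.6, 39.8, 33.6]
tool_rot: [-3.128, -0.011, 3.013]
force: [-9.3, -1.0, 6.8]
width: 0.1
gripper_force: 4.9
[-80.34702961  -0.29211836]
```

```bash
python3 -m jog '{"claw":[0,0,0,0],"xyz":[[-0.02,0,0],[-0.02,0,0],[0,0,0],[0,0,0]],"twist":[[0,0,0],[0,0,0],[0,0,0],[0,0,0]]}'; python3 -c "
from st import *; print(w2s(readout.read_state()['eef_pos']))"
```

```text
clock: 14.2
eef_pos: [486.7, 39.7, 33.6]
tool_rot: [-3.126, -0.017, 3.015]
force: [-17.3, 2.7, 14.4]
width: 0.3
gripper_force: 9.2
[-80.24604093  -0.42222514]
```

```bash
python3 -m jog '{"claw":[0,0,0,0,0,0],"xyz":[[0.06,0,0],[0.05,0,0],[0.3,0,0],[0.1,0,0],[0,0,-0.2],[0,0,0]],"twist":[[0,0,0],[0,0,0],[0,0,0],[0,0,0],[0,0,0],[0,0,0]]}'; python3 - <<'E'
from st import *
s=optics.get_image("side"); print(readout.read_state()["eef_pos"])
b=optics.get_image("top")
c=[cv2.resize(np.ascontiguousarray(i["color"][y:y+100,x:x+100,::-1]),None,fx=4,fy=4) for i,x,y in((s,200,205),(b,205,185))]
cv2.imwrite("pics/f.png",np.hstack(c))
for n in("side","top"): print([(round(b["score"],2),np.round(b["rect"],1).tolist()) for b in optics.boxes_of(n,"drawer")])
E
```

```text
clock: 14.95
eef_pos: [446.1, 46.7, 55.0]
tool_rot: [-3.132, -0.001, 3.012]
force: [0.3, -0.2, -1.0]
width: 0.1
gripper_force: 0.0
[445.52166598  46.40219398  54.48694363]
[(0.5, [260.7, 245.1, 11.9, 13.5])]
[(0.63, [242.3, 227.7, 29.6, 11.4]), (0.26, [302.3, 266.4, 28.8, 12.4])]
```

View pics/f.png

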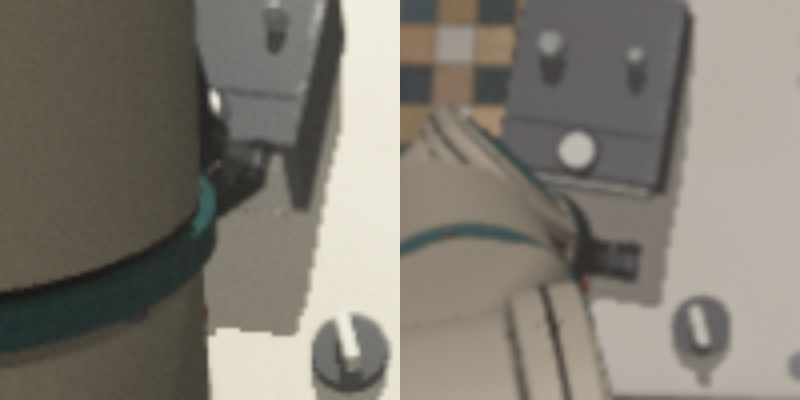

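```bash
python3 -m jog '{"claw":[0.5,0.5,0.5,0.5,0.5,0.5,0.5],"xyz":[[0,0,-0.5],[0,0,-0.5],[0,0,-0.4],[0,0,0],[0,0,0],[0,0,0],[0,0,0]],"twist":[[0,0,0],[0,0,0.049],[0,0,0.049],[0,0,0.049],[0,0,0.049],[0,0,0.049],[0,0,0]]}'
python3 plan.py 578.5 -327 175 128.5; python3 - <<'E'
from h import *
for n in ("side","top"):
    optics.get_image(n)
    for l in ("stand","tank","sardine_tin","drawer"): print(n,l,[(round(b["score"],2),np.round(b["rect"],1).tolist()) for b in optics.boxes_of(n,l)][:1])
E
```

```text
clock: 16.02
eef_pos: [444.4, 47.4, 193.6]
tool_rot: [-3.128, 0.004, 2.244]
force: [0.3, 0.0, 0.2]
width: 42.9
gripper_force: 0.0
t 16.025 pos [444.4  47.4 193.6] rot [-179.2    0.3  128.6] F [0.3 0.  0.2] w 42.9 q [ 0.1   0.43 -0.38  2.09  0.26  0.68  0.22]
twist/180 total [-0.004  0.001  0.001]
shift/100 total after turn [-3.765 -1.281  0.186]
side stand [(0.76, [223.6, 192.2, 63.6, 67.8])]
side tank [(0.96, [369.1, 181.6, 65.5, 64.7])]
side sardine_tin [(0.72, [315.9, 202.9, 44.5, 28.5])]
side drawer [(0.7, [230.2, 241.5, 43.8, 15.6])]
top stand [(0.92, [229.6, 181.1, 49.4, 54.7])]
top tank [(0.9, [353.5, 180.5, 52.2, 48.1])]
top sardine_tin [(0.72, [306.6, 187.5, 36.0, 24.0])]
top drawer []
```

```bash
python3 -m jog '{"claw":[0.5,0.5,0.5,0.5,0.5,0.5,0.5,0.5,0.5],"xyz":[[-0.54,-0.18,0],[-0.54,-0.18,0],[-0.54,-0.18,0],[-0.54,-0.18,0],[-0.54,-0.18,0],[-0.54,-0.18,0],[-0.53,-0.2,0],[0,0,0],[0,0,0]],"twist":[[-0.004,0,0],[0,0,0],[0,0,0],[0,0,0],[0,0,0],[0,0,0],[0,0,0],[0,0,0],[0,0,0]]}'
python3 plan.py 578.5 -327 115 128.5
python3 - <<'E'
from h import *
im=optics.get_image("top")
a=im["color"][165:245,340:420,::-1]; s=optics.get_image("side"); b=s["color"][160:260,355:455,::-1]
cv2.imwrite("pics/g.png",np.hstack([cv2.resize(np.ascontiguousarray(a),(400,400)),cv2.resize(np.ascontiguousarray(b),(400,400))]))
E
```

```text
clock: 17.65
eef_pos: [578.6, -326.5, 195.3]
tool_rot: [3.141, 0.003, 2.243]
force: [-0.1, 1.1, 0.3]
width: 42.1
gripper_force: 0.0
t 17.65 pos [ 578.6 -326.5  195.3] rot [1.800e+02 1.000e-01 1.285e+02] F [-0.1  1.1  0.3] w 42.1 q [ 0.68  0.71 -0.36  1.51  0.28  0.98  0.91]
twist/180 total [0.    0.001 0.   ]
shift/100 total after turn [-0.004 -0.004  0.803]
```

```bash
python3 -m jog '{"claw":[0.5,0.5,0.5,0.5,0.5,0,0,0,0,0],"xyz":[[0,0,0.3],[0,0,0.3],[0,0,0.15],[0,0,0.05],[0,0,0],[0,0,0],[0,0,0],[0,0,0],[0,0,0],[0,0,0]],"twist":[[0,0,0],[0,0,0],[0,0,0],[0,0,0],[0,0,0],[0,0,0],[0,0,0],[0,0,0],[0,0,0],[0,0,0]]}'
python3 plan.py 578.5 -327 115 128.5
```

```text
clock: 19.0
eef_pos: [579.8, -328.0, 117.0]
tool_rot: [3.141, 0.006, 2.242]
force: [-0.1, 0.7, 5.7]
width: 12.9
gripper_force: 59.8
t 19.0 pos [ 579.8 -328.   117. ] rot [180.    0.4 128.5] F [-0.1  0.7  5.7] w 12.9 q [ 0.66  0.8  -0.33  1.57  0.33  0.83  0.87]
twist/180 total [ 0.     0.002 -0.   ]
shift/100 total after turn [ 0.016 -0.004  0.02 ]
```

```bash
python3 -m jog '{"claw":[0,0,0,0,0,0,0,0],"xyz":[[0,0,-0.05],[0,0,-0.15],[0,0,-0.25],[0,0,-0.3],[0,0,-0.3],[0,0,-0.2],[0,0,-0.05],[0,0,0]],"twist":[[0,0,0],[0,0,0],[0,0,0],[0,0,0],[0,0,0],[0,0,0],[0,0,0],[0,0,0]]}'
python3 plan.py 584.1 27.3 247 82.5
```

```text
clock: 20.0
eef_pos: [578.4, -327.0, 245.6]
tool_rot: [-3.141, 0.004, 2.243]
force: [0.2, 0.3, -4.6]
width: 13.0
gripper_force: 58.7
t 20.0 pos [ 578.4 -327.   245.6] rot [-180.     0.2  128.5] F [ 0.2  0.3 -4.6] w 13.0 q [ 0.68  0.66 -0.38  1.45  0.26  1.08  0.93]
twist/180 total [0.    0.001 0.256]
shift/100 total after turn [ 3.52  -0.405 -0.014]
```

```bash
python3 -m jog '{"claw":[0,0,0,0,0,0,0,0,0,0,0,0],"xyz":[[0,0,0],[0,0,0],[0,0,0],[0,0,0],[0,0,0],[0,0,0],[0,0,0],[0,0,0],[0.1,0,0],[0.2,-0.03,0],[0.3,-0.04,0],[0.35,-0.05,0]],"twist":[[0,0,0.02],[0,0,0.04],[0,0,0.045],[0,0,0.045],[0,0,0.045],[0,0,0.04],[0,0,0.021],[0,0,0],[0,0,0],[0,0,0],[0,0,0],[0,0,0]]}'
python3 -m jog '{"claw":[0,0,0,0,0,0,0,0,0,0,0,0],"xyz":[[0.35,-0.05,0],[0.35,-0.05,0],[0.35,-0.05,0],[0.35,-0.05,0],[0.35,-0.05,0],[0.3,-0.03,0],[0.25,0,0],[0.17,0,0],[0.1,0,0],[0,0,0],[0,0,0],[0,0,0]],"twist":[[0,0,0],[0,0,0],[0,0,0],[0,0,0],[0,0,0],[0,0,0],[0,0,0],[0,0,0],[0,0,0],[0,0,0],[0,0,0],[0,0,0]]}'
python3 plan.py 584.1 27.3 247 82.5
```

```text
clock: 21.5
eef_pos: [579.3, -228.9, 245.5]
tool_rot: [3.139, 0.002, 1.439]
force: [0.8, -0.1, -4.9]
width: 12.8
gripper_force: 58.7
clock: 23.0
eef_pos: [585.5, 25.8, 244.5]
tool_rot: [3.139, 0.004, 1.437]
force: [-0.7, 0.8, -5.4]
width: 12.7
gripper_force: 58.7
t 23.0 pos [585.5  25.8 244.5] rot [179.8   0.2  82.3] F [-0.7  0.8 -5.4] w 12.7 q [ 0.02  0.52 -0.18  1.68  0.12  0.94 -0.34]
twist/180 total [ 0.001  0.001 -0.001]
shift/100 total after turn [ 0.013 -0.016 -0.025]
```

```bash
python3 - <<'E'
from st import *
def tr(x,m):
    c,s=np.cos(x[3]),np.sin(x[3]); m=np.atleast_2d(m).astype(float); return np.c_[x[0]+c*m[:,0]-s*m[:,1],x[1]+s*m[:,0]+c*m[:,1],m[:,2]+x[2]]
def box(a,b,c,d,e,f): 
    q=[(a,c),(b,c),(b,d),(a,d),(a,c)]; return [[(*p,e) for p in q],[(*p,f) for p in q]]
e=readout.read_state()["eef_pos"]; x=(e[0],e[1],e[2]-117,A)
ls=box(-50,50,-50,50,0,106)+box(-70,-50,-15,15,80,96)
st=box(-68,68,-58,58,0,75)
out=[]
for n in("side","top"):
    im=optics.get_image(n); P=np.vstack([proj(im,tr(x,l)) for l in ls])
    x0,y0=(P.min(0)-12).astype(int); w,h=(78,115)
    s=5
    c=cv2.resize(np.ascontiguousarray(im["color"][y0:y0+h,x0:x0+w,::-1]),None,fx=s,fy=s,interpolation=cv2.INTER_CUBIC)
    for xx,L,col in((x,ls,(0,0,255)),((*C,0,A),st,(0,255,0))):
      for l in L: cv2.polylines(c,[np.round(((proj(im,tr(xx,l))-[x0,y0]+.5)*s)*8).astype(int)],False,col,1,cv2.LINE_AA,3)
    print(n,x0,y0); out.append(c)
cv2.imwrite("pics/h.png",np.hstack(out))
E
```

```text
side 205 133
top 209 152
```

View pics/h.png

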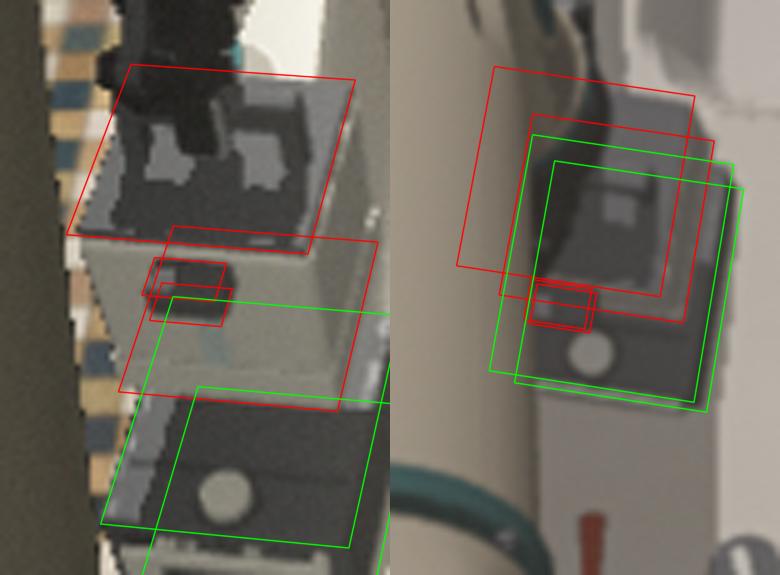

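```bash
cat > scan.py <<'E'
from st import *
from scipy.ndimage import map_coordinates, gaussian_filter1d
from scipy.signal import find_peaks
def scan(im,P,t,name):
    g=cv2.cvtColor(im["color"],cv2.COLOR_RGB2GRAY).astype(float)
    px=np.mean([proj(im,p) for p in P],0) if False else None
    prof=np.mean([map_coordinates(g,[q[:,1]-0.0,q[:,0]-0.0],order=1) for q in (proj(im,p) for p in P)],0)
    d=gaussian_filter1d(prof,3,order=1)
    i,_=find_peaks(abs(d),height=max(1.0,abs(d).max()*.15)); print(name,[(round(t[k],1),round(d[k],1)) for k in i])
def tp(x,m):
    c,s=np.cos(x[3]),np.sin(x[3]); m=np.atleast_2d(m).astype(float); return np.c_[x[0]+c*m[:,0]-s*m[:,1],x[1]+s*m[:,0]+c*m[:,1],m[:,2]+x[2]]
def run(off=117):
    e=readout.read_state()["eef_pos"]; x=(e[0],e[1],e[2]-off,A); S=(*C,0,A)
    t=np.arange(-75,75,.5)
    s=optics.get_image("side"); T=optics.get_image("top")
    Y=lambda X,xx,zs:[tp(X,np.c_[t*0+xx,t,t*0+z]) for z in zs]
    scan(s,Y(x,-50,range(20,60,5)),t,"side tank front y")
    scan(s,Y(x,-70,range(82,95,3)),t,"side lip y")
    scan(T,[tp(x,np.c_[t*0+k,t,t*0+96]) for k in(-66,-62,-58)],t,"top lip y")
    scan(T,[tp(x,np.c_[t*0+k,t,t*0+106]) for k in range(-20,40,5)],t,"top lid y")
    scan(s,[tp(S,np.c_[t*0+k,t,t*0+75]) for k in(-66,-64,-38)],t,"side stand y")
    scan(T,[tp(S,np.c_[t*0+k,t,t*0+75]) for k in(-66,-64,-38,-35)],t,"top stand y")
    scan(s,[tp(S,np.c_[t*0-51+k,t,t*0+84]) for k in(-3,0,3)],t,"side btn y")
    scan(T,[tp(S,np.c_[t*0-51+k,t,t*0+84]) for k in(-3,0,3)],t,"top btn y")
    scan(s,[tp(S,np.c_[-51+t,t*0+k,t*0+84]) for k in(-3,0,3)],t,"side btn x+51")
    scan(T,[tp(S,np.c_[-51+t,t*0+k,t*0+84]) for k in(-3,0,3)],t,"top btn x+51")
    scan(T,[tp(x,np.c_[-60+t,t*0+k,t*0+96]) for k in(-8,-4,0,4,8)],t,"top lip x+60")
    scan(s,[tp(x,np.c_[t*0-50,t*0+k,40+t]) for k in range(-30,31,5)],t,"side front z-40")
if __name__=="__main__": run()
E
python3 scan.py
```

```text
side tank front y [(np.float64(-72.5), np.float64(4.2)), (np.float64(-65.5), np.float64(-1.9)), (np.float64(-51.5), np.float64(1.7)), (np.float64(48.5), np.float64(-1.5)), (np.float64(54.0), np.float64(2.2)), (np.float64(60.0), np.float64(-5.9))]
side lip y [(np.float64(-73.0), np.float64(-1.9)), (np.float64(-58.5), np.float64(2.2)), (np.float64(-20.0), np.float64(-3.9)), (np.float64(14.0), np.float64(5.2)), (np.float64(37.5), np.float64(3.8)), (np.float64(46.0), np.float64(-9.0))]
top lip y [(np.float64(-71.0), np.float64(1.1)), (np.float64(-21.5), np.float64(-1.3)), (np.float64(5.0), np.float64(2.3)), (np.float64(10.5), np.float64(-1.0)), (np.float64(16.0), np.float64(1.3)), (np.float64(21.5), np.float64(1.1))]
top lid y [(np.float64(-72.5), np.float64(1.6)), (np.float64(-63.5), np.float64(-1.8)), (np.float64(-41.0), np.float64(-1.4)), (np.float64(-32.5), np.float64(1.0)), (np.float64(-12.0), np.float64(-2.6)), (np.float64(21.0), np.float64(1.4)), (np.float64(31.5), np.float64(1.2))]
side stand y [(np.float64(-71.0), np.float64(-6.6)), (np.float64(-5.0), np.float64(2.0)), (np.float
[... 1055 characters left out ...]
4(-23.5), np.float64(1.5)), (np.float64(-18.0), np.float64(-4.4)), (np.float64(-11.0), np.float64(4.7)), (np.float64(11.5), np.float64(-4.9)), (np.float64(25.0), np.float64(1.6)), (np.float64(34.0), np.float64(1.1)), (np.float64(40.0), np.float64(-2.4)), (np.float64(72.5), np.float64(1.5))]
top lip x+60 [(np.float64(-46.5), np.float64(-1.1)), (np.float64(-42.0), np.float64(1.2)), (np.float64(-37.5), np.float64(-3.3)), (np.float64(-7.5), np.float64(1.1)), (np.float64(9.0), np.float64(1.7)), (np.float64(14.5), np.float64(-2.1))]
side front z-40 [(np.float64(-39.0), np.float64(3.7)), (np.float64(18.0), np.float64(-2.3)), (np.float64(56.5), np.float64(3.9)), (np.float64(64.0), np.float64(-6.3))]
```

```bash
python3 - <<'E'
from scan import *
S=(*C,0,A); t=np.arange(-75,75,.5)
def go(im,n):
    scan(im,[tp(S,np.c_[t*0+18-k,t,t*0+z]) for k,z in((3,92),(1,93),(3,90))],t,n+" peg y")
    scan(im,[tp(S,np.c_[t*0-51+k,t,t*0+84]) for k in(-3,0,3)],t,n+" btn y")
    scan(im,[tp(S,np.c_[t*0+k,t,t*0+75]) for k in(-60,-40,-30,-20,45,55)],t,n+" edges y")
    for y in(30,-30): scan(im,[tp(S,np.c_[18+t,t*0+y+k,t*0+93]) for k in(-2,0,2)],t,n+f" peg x {y}")
    scan(im,[tp(S,np.c_[t,t*0+k,t*0+75]) for k in(-48,-45,-10,10,50,52)],t,n+" edges x")
for n,f,s,x0,y0 in(("side","side1.png",3.5,215,170),("top","top1.png",4,222,170)):
    im=optics.get_image(n); c=cv2.imread("pics/"+f)
    full=np.zeros((400,640,3),np.uint8); r=cv2.resize(c,None,fx=1/s,fy=1/s,interpolation=cv2.INTER_AREA)
    full[y0:y0+r.shape[0],x0:x0+r.shape[1]]=r; im["color"]=full; go(im,n)
E
```

```text
side peg y [(np.float64(-70.0), np.float64(-12.8)), (np.float64(-59.0), np.float64(8.8)), (np.float64(-52.5), np.float64(-3.7)), (np.float64(27.5), np.float64(4.1)), (np.float64(36.0), np.float64(-3.7)), (np.float64(52.5), np.float64(2.5)), (np.float64(62.5), np.float64(-4.4))]
side btn y [(np.float64(-72.5), np.float64(-4.8)), (np.float64(-57.0), np.float64(4.9)), (np.float64(-16.5), np.float64(-2.0)), (np.float64(-9.0), np.float64(12.3)), (np.float64(13.0), np.float64(-10.5)), (np.float64(55.5), np.float64(3.7))]
side edges y [(np.float64(-72.0), np.float64(-4.2)), (np.float64(-61.0), np.float64(-3.3)), (np.float64(-54.5), np.float64(4.6)), (np.float64(-6.0), np.float64(2.4)), (np.float64(15.5), np.float64(-1.3)), (np.float64(59.0), np.float64(2.9)), (np.float64(71.0), np.float64(-1.6))]
side peg x 30 [(np.float64(-66.0), np.float64(-1.5)), (np.float64(-60.0), np.float64(1.6)), (np.float64(-33.0), np.float64(-2.1)), (np.float64(-19.0), np.float64(1.5)), (np.float64(-14.0), np.float64(1.2)), (np.float64(-4.5), np.float64(6.2)), (np.float64(6.5), np.float64(-5.2))]
side peg x -30 [(n
[... 1063 characters left out ...]
float64(-5.4)), (np.float64(-55.5), np.float64(3.2)), (np.float64(-5.0), np.float64(1.7)), (np.float64(10.5), np.float64(-1.5))]
top peg x 30 [(np.float64(-56.5), np.float64(-1.0)), (np.float64(-51.0), np.float64(1.0)), (np.float64(-26.5), np.float64(-1.9)), (np.float64(-6.0), np.float64(4.8)), (np.float64(9.5), np.float64(-3.5)), (np.float64(46.0), np.float64(1.4))]
top peg x -30 [(np.float64(-25.0), np.float64(-1.5)), (np.float64(-2.0), np.float64(4.5)), (np.float64(7.0), np.float64(-3.3)), (np.float64(46.0), np.float64(5.3))]
top edges x [(np.float64(-69.5), np.float64(-2.4)), (np.float64(-62.0), np.float64(1.5)), (np.float64(-38.5), np.float64(-1.4)), (np.float64(67.5), np.float64(3.3))]
```

```bash
python3 -c "
from st import *; import plan
plan.plan([*s2w(18.3,3.7),218],82.5)"
```

```text
t 23.3 pos [585.5  26.8 244.6] rot [179.8   0.2  82.4] F [-0.9 -0.3 -4.3] w 12.8 q [ 0.02  0.52 -0.18  1.68  0.12  0.94 -0.34]
twist/180 total [ 0.001  0.001 -0.001]
shift/100 total after turn [ 0.039 -0.011  0.266]
```

```bash
python3 -m jog '{"claw":[0,0,0,0,0,0,0],"xyz":[[0.02,-0.005,0.05],[0.02,-0.005,0.08],[0,0,0.08],[0,0,0.05],[0,0,0],[0,0,0],[0,0,0]],"twist":[[0,0,0],[0,0,0],[0,0,0],[0,0,0],[0,0,0],[0,0,0],[0,0,0]]}'
python3 scan.py | grep -E "tank front|lip y|front z|lip x"; python3 -c "
from st import *; import plan
plan.plan([*s2w(18.3,3.7),213],82.5); print(w2s(readout.read_state()['eef_pos']))"
```

```text
clock: 24.18
eef_pos: [585.4, 31.0, 218.9]
tool_rot: [3.138, 0.003, 1.438]
force: [0.3, -0.3, -4.2]
width: 13.2
gripper_force: 58.7
side tank front y [(np.float64(-72.5), np.float64(-2.3)), (np.float64(-59.5), np.float64(2.1)), (np.float64(-52.0), np.float64(1.8)), (np.float64(45.5), np.float64(-2.0)), (np.float64(58.5), np.float64(-4.0))]
side lip y [(np.float64(-71.0), np.float64(2.5)), (np.float64(-65.0), np.float64(-1.1)), (np.float64(-59.0), np.float64(2.2)), (np.float64(-19.5), np.float64(-4.0)), (np.float64(14.0), np.float64(4.9)), (np.float64(32.5), np.float64(-3.6)), (np.float64(37.0), np.float64(1.7)), (np.float64(42.0), np.float64(-5.7))]
top lip y [(np.float64(-73.0), np.float64(1.1)), (np.float64(-20.5), np.float64(-1.2)), (np.float64(4.5), np.float64(2.0)), (np.float64(17.5), np.float64(1.3))]
top lip x+60 [(np.float64(-44.0), np.float64(-1.2)), (np.float64(-40.0), np.float64(1.1)), (np.float64(-35.0), np.float64(-3.3)), (np.float64(-7.5), np.float64(1.1)), (np.float64(9.0), np.float64(1.2)), (np.float64(14.5), np.float64(-1.6))]
side front z-40 [(np.float64(-72.0), np.float64(-1.3)), (np.float64(-39.0), np.float64(4.0)), (np.float64(17.0), np.float64(-2.2)), (np.float64(56.5), np.float64(3.7)), (np.float64(64.5), np.float64(-5.9))]
t 24.275 pos [585.3  31.  218.9] rot [179.8   0.2  82.4] F [-0.3  0.2 -4.3] w 12.6 q [ 0.01  0.55 -0.18  1.72  0.13  0.88 -0.35]
twist/180 total [ 0.001  0.001 -0.   ]
shift/100 total after turn [-0.002 -0.004  0.059]
[18.65087918  3.89679096]
```

```bash
python3 -m jog '{"claw":[0,0,0,0,0,0,0],"xyz":[[0,0,0.04],[0,0,0.03],[0,0,0.02],[0,0,0.02],[0,0,0.02],[0,0,0],[0,0,0]],"twist":[[0,0,0],[0,0,0],[0,0,0],[0,0,0],[0,0,0],[0,0,0],[0,0,0]]}'
```

```text
clock: 25.15
eef_pos: [585.2, 31.0, 205.7]
tool_rot: [3.139, 0.003, 1.439]
force: [-0.6, -0.4, -3.9]
width: 12.6
gripper_force: 58.6
```

```bash
python3 -m jog '{"claw":[0,0,0,0,0],"xyz":[[0,0,0.02],[0,0,0.02],[0,0,0.01],[0,0,0],[0,0,0]],"twist":[[0,0,0],[0,0,0],[0,0,0],[0,0,0],[0,0,0]]}'
```

```text
clock: 25.78
eef_pos: [585.2, 31.0, 200.6]
tool_rot: [3.139, 0.003, 1.438]
force: [-0.6, -0.8, -4.9]
width: 12.8
gripper_force: 58.7
```

Free so far; underside ≈ 84. Keep on.

```bash
python3 -m jog '{"claw":[0,0,0,0,0,0],"xyz":[[0,0,0.02],[0,0,0.02],[0,0,0.02],[0,0,0.01],[0,0,0],[0,0,0]],"twist":[[0,0,0],[0,0,0],[0,0,0],[0,0,0],[0,0,0],[0,0,0]]}'
```

```text
clock: 26.52
eef_pos: [585.3, 31.0, 193.7]
tool_rot: [3.139, 0.003, 1.438]
force: [0.3, -0.2, -4.4]
width: 12.9
gripper_force: 58.7
```

```bash
python3 -m jog '{"claw":[0,0,0,0],"xyz":[[0,0,0.01],[0,0,0.01],[0,0,0],[0,0,0]],"twist":[[0,0,0],[0,0,0],[0,0,0],[0,0,0]]}';python3 -m jog '{"claw":[0,0,0],"xyz":[[0,0,0.01],[0,0,0],[0,0,0]],"twist":[[0,0,0],[0,0,0],[0,0,0]]}'
```

```text
clock: 27.02
eef_pos: [585.7, 31.2, 192.0]
tool_rot: [3.138, 0.003, 1.439]
force: [-0.1, 0.1, 0.6]
width: 12.8
gripper_force: 59.1
clock: 27.4
eef_pos: [585.7, 31.3, 192.0]
tool_rot: [3.137, 0.003, 1.439]
force: [-1.5, 0.1, 6.9]
width: 13.0
gripper_force: 60.2
```

```bash
python3 -m jog '{"claw":[0,0.5,0.5,0.5,0.5,0.5,0.5,0.5,0.5,0.5],"xyz":[[0,0,-0.01],[0,0,0],[0,0,0],[0,0,0],[0,0,-0.1],[0,0,-0.2],[0,0,-0.4],[0,0,-0.4],[0.0,0.0,0],[0,0,0]],"twist":[[0,0,0],[0,0,0],[0,0,0],[0,0,0],[0,0,0],[0,0,0],[0,0,0],[0,0,0],[0,0,0],[0,0,0]]}'
python3 -m jog '{"claw":[0.5,0.5,0.5,0.5,0.5,0.5,0.5],"xyz":[[-0.4,0,0],[-0.5,0,0],[-0.5,0,0],[-0.5,0,0],[-0.5,0,0],[-0.3,0,0],[0,0,0]],"twist":[[0,0,0],[0,0,0],[0,0,0],[0,0,0],[0,0,0],[0,0,0],[0,0,0]]}'
python3 - <<'E'
from scan import *
for n in("side","top"):
    im=optics.get_image(n)
    for l in ("tank","drawer","sardine_tin","cartridge","glass_tumbler"): print(n,l,[(round(b["score"],2),np.round(b["rect"],1).tolist()) for b in optics.boxes_of(n,l)][:3])
im=optics.get_image("side"); t=np.arange(-60,60,.5); X=(*s2w(18,0),75,A)
P=np.array([(x,y,z) for x in(-50,50) for y in(-50,50) for z in(0,106)]); q=proj(im,tp(X,P)); print(q.min(0).round(),q.max(0).round())
for y in(-40,40): scan(im,[tp(X,np.c_[t*0-50,t*0+y+k,106+t*.5]) for k in(-4,0,4)],t*.5,f"lid front z at y={y}")
for y in(-40,40): scan(im,[tp(X,np.c_[t*0-50,t*0+y+k,t*.5]) for k in(-4,0,4)],t*.5,f"base front z at y={y}")
save(im,"end.png",(205,150,110,120),5)
E
```

```text
clock: 28.65
eef_pos: [584.6, 31.2, 301.6]
tool_rot: [3.139, 0.003, 1.438]
force: [-0.3, -0.4, -0.1]
width: 42.7
gripper_force: 0.0
clock: 29.52
eef_pos: [547.5, -239.5, 300.8]
tool_rot: [-3.141, 0.004, 1.433]
force: [-0.1, -0.0, -0.3]
width: 42.6
gripper_force: 0.0
side tank []
side drawer []
side sardine_tin [(0.71, [332.2, 201.8, 26.1, 27.6])]
side cartridge [(0.84, [389.6, 260.9, 16.4, 19.1])]
side glass_tumbler []
top tank []
top drawer []
top sardine_tin [(0.77, [306.6, 188.5, 36.6, 20.6])]
top cartridge [(0.66, [273.3, 261.0, 16.9, 15.0])]
top glass_tumbler [(0.58, [226.6, 119.9, 31.4, 31.8])]
[222. 162.] [281. 229.]
lid front z at y=-40 []
lid front z at y=40 []
base front z at y=-40 []
base front z at y=40 []
```

```bash
python3 -m jog '{"claw":[0.5,0.5,0.5,0.5,0.5],"xyz":[[-0.5,0,0],[-0.5,0,0],[-0.3,0,0],[0,0,0],[0,0,0]],"twist":[[0,0,0],[0,0,0],[0,0,0],[0,0,0],[0,0,0]]}'
cat > chk.py <<'E'
from scan import *
for n in("side","top"):
    im=optics.get_image(n)
    for l in ("tank","drawer","stand","sardine_tin","glass_tumbler","keys","teaspoon","clothes_peg"): print(n,l,[(round(b["score"],2),np.round(b["rect"],1).tolist()) for b in optics.boxes_of(n,l)][:2])
im=optics.get_image("side"); t=np.arange(-60,60,.5); X=(*s2w(19.3,1.7),75,A)
for nm,P in (("tank+lip",[(x,y,z) for x in(-50,50) for y in(-50,50) for z in(0,142)]+[(-70,0,90)]),):
    for n in("side","top"):
        q=proj(optics.get_image(n),tp(X,np.array(P))); print(nm,n,q.min(0).round(),q.max(0).round())
for y in(-40,0,40):
    scan(im,[tp(X,np.c_[t*0-50,t*0+y+k,106+t*.5]) for k in(-4,0,4)],t*.5,f"lid front dz at y={y}")
    scan(im,[tp(X,np.c_[t*0-50,t*0+y+k,t*.5]) for k in(-4,0,4)],t*.5,f"base front dz at y={y}")
scan(im,[tp(X,np.c_[t*0-50,t,t*0+z]) for z in range(20,60,5)],t,"front y")
scan(im,[tp(X,np.c_[t*0-70,t,t*0+z]) for z in range(82,95,3)],t,"lip y")
E
python3 chk.py
```

```text
clock: 30.8
eef_pos: [532.6, -363.9, 302.7]
tool_rot: [3.139, 0.002, 1.439]
force: [0.4, 0.6, -0.5]
width: 42.6
gripper_force: 0.0
side tank [(0.49, [219.7, 162.9, 18.8, 42.8])]
side drawer []
side stand []
side sardine_tin []
side glass_tumbler []
side keys []
side teaspoon []
side clothes_peg [(0.62, [388.2, 297.8, 29.5, 10.7]), (0.15, [222.7, 163.0, 13.3, 44.4])]
top tank [(0.72, [244.7, 219.4, 7.9, 5.4]), (0.62, [228.2, 171.5, 46.5, 47.1])]
top drawer [(0.53, [230.5, 227.7, 39.5, 9.8])]
top stand [(0.61, [231.9, 186.8, 48.4, 46.1]), (0.19, [303.6, 265.6, 36.0, 20.6])]
top sardine_tin [(0.97, [305.1, 187.1, 36.1, 23.7])]
top glass_tumbler [(0.55, [227.9, 122.6, 29.1, 29.9]), (0.33, [248.4, 217.5, 1.9, 10.7])]
top keys [(0.56, [301.1, 263.7, 35.3, 20.3])]
top teaspoon [(0.46, [243.9, 258.0, 6.6, 39.4])]
top clothes_peg [(0.5, [230.1, 186.9, 50.0, 44.7])]
tank+lip side [218. 151.] [281. 228.]
tank+lip top [222. 166.] [274. 219.]
lid front dz at y=-40 []
base front dz at y=-40 []
lid front dz at y=0 []
base front dz at y=0 []
lid front dz at y=40 [(np.float64(-1.5), np.float64(-3.7)), (np.float64(5.2), np.float64(2.4))]
base front dz at y=40 []
front y [(np.float64(52.5), np.float64(2.7))]
lip y [(np.float64(37.0), np.float64(2.4)), (np.float64(52.5), np.float64(3.6))]
```

```bash
python3 -m jog '{"claw":[0.5,0.5,0.5,0.5,0.5,0.5,0.5],"xyz":[[0.3,-0.1,0],[0.5,-0.2,0],[0.5,-0.2,0],[0.5,-0.2,0],[0.5,-0.2,0],[0.5,-0.2,0],[0.3,-0.1,0]],"twist":[[0,0,0],[0,0,0],[0,0,0],[0,0,0],[0,0,0],[0,0,0],[0,0,0]]}'
python3 -m jog '{"claw":[0.5,0.5,0.5,0.5,0.5,0.5,0.5,0.5,0.5,0.5,0.5],"xyz":[[0.5,-0.2,0],[0.5,-0.2,0],[0.5,-0.2,0],[0.5,-0.2,0],[0.5,-0.2,0],[0.5,-0.2,0],[0.5,-0.2,0],[0.5,-0.2,0],[0.5,-0.2,0],[0.2,-0.1,0],[0,0,0]],"twist":[[0,0,0],[0,0,0],[0,0,0],[0,0,0],[0,0,0],[0,0,0],[0,0,0],[0,0,0],[0,0,0],[0,0,0],[0,0,0]]}'
python3 chk.py
```

```text
clock: 32.72
eef_pos: [453.3, -39.3, 301.9]
tool_rot: [3.138, 0.003, 1.441]
force: [-0.3, -0.3, 0.1]
width: 42.5
gripper_force: 0.0
clock: 34.1
eef_pos: [326.4, 450.6, 299.3]
tool_rot: [3.14, 0.003, 1.442]
force: [-0.5, 0.1, -0.1]
width: 42.8
gripper_force: 0.0
side tank [(0.67, [220.7, 162.2, 58.9, 65.4])]
side drawer [(0.58, [232.5, 239.7, 39.4, 17.1])]
side stand [(0.73, [226.6, 199.6, 63.0, 61.6])]
side sardine_tin [(0.83, [318.2, 204.0, 37.8, 25.7])]
side glass_tumbler [(0.71, [232.9, 139.4, 30.2, 24.6]), (0.55, [245.5, 223.0, 8.6, 11.7])]
side keys [(0.71, [316.9, 287.7, 47.5, 29.0])]
side teaspoon [(0.74, [240.4, 278.5, 15.1, 60.5])]
side clothes_peg [(0.71, [387.8, 298.6, 30.6, 10.1])]
top tank [(0.72, [229.1, 169.9, 43.4, 50.0])]
top drawer [(0.48, [230.5, 226.6, 40.3, 9.8])]
top stand [(0.77, [232.0, 186.7, 45.1, 48.0]), (0.61, [227.6, 120.2, 28.1, 34.3])]
top sardine_tin [(0.56, [305.1, 186.2, 36.8, 23.4]), (0.35, [225.5, 171.9, 46.1, 47.2])]
top glass_tumbler [(0.91, [228.7, 120.6, 29.4, 34.6])]
top keys [(0.71, [303.3, 266.0, 27.1, 13.3])]
top teaspoon [(0.72, [243.2, 25
[... 527 characters left out ...]
, np.float64(1.8)), (np.float64(7.8), np.float64(-1.4))]
base front dz at y=0 [(np.float64(-5.8), np.float64(-1.2)), (np.float64(1.8), np.float64(1.3))]
lid front dz at y=40 [(np.float64(-1.5), np.float64(-3.0)), (np.float64(5.5), np.float64(1.7))]
base front dz at y=40 [(np.float64(0.2), np.float64(2.2))]
front y [(np.float64(-57.0), np.float64(1.8)), (np.float64(-50.0), np.float64(1.5)), (np.float64(47.0), np.float64(1.4)), (np.float64(52.0), np.float64(-1.2))]
lip y [(np.float64(-56.0), np.float64(1.9)), (np.float64(-17.5), np.float64(-3.6)), (np.float64(16.0), np.float64(4.3)), (np.float64(34.0), np.float64(-1.2)), (np.float64(38.0), np.float64(1.0)), (np.float64(52.5), np.float64(3.0))]
```

The tank sits level: its base edge is within 0.5 mm of the stand top at both ends. The drawer is still shut and the bystanders haven't moved.

```bash
python3 -c "
from cell import order; print(order.finish_job())"
```

```text
the job is handed in; nothing more can be done
None
```

I finished the job and handed it in at about 34 s: the cartridge is in the drawer, the drawer is shut, and the tank sits level on both pegs with its lip toward the drawer side. The final tank and drawer checks were camera measurements, not a viewed picture, and the hand-in returned no verdict.

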